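# Find the loaded sample canister and hang it on the transfer rack

## Task

One of the three identical closed canisters in the grey tray has a sample in it and is clearly heavier than the two empty ones: lift them to find out which, and leave the empty ones standing in their own pockets. Turn the tree rack until its free brass branch points straight over the yellow mark on the base, then hang the loaded canister on that branch by its carrying loop and let go. Keep every canister upright and set the loaded one down to change your grip where you need to.

Things in the scene. Friction and masses are not known exactly. Their poses are not given: they have to be found in the camera images.
- tray: grey open plastic tray fixed to the bench, 68 x 196 mm, 18 mm high, walls 4 mm, three pockets 60 x 60 mm in a row along its y axis (pitch 64 mm), floor 4 mm thick; origin at the centre of its underside. Each pocket holds a canister with its axes about parallel to the tray's; neighbouring carrying loops stand only 18 mm apart, too close for fingers between them
- canister_a: closed square aluminium canister 54 x 54 mm, blue lid 56 x 56 mm (top at z = 58 mm), rigid steel carrying loop upright on the lid in the canister's y-z plane, flat bar 10 mm wide in x. Origin: centre of the underside, z up. Empty: 110 to 160 g; loaded: 340 to 520 g; any of the three may be the loaded one, all look alike
- canister_b: as canister_a. The loops of all three: two uprights at y = +-20 mm, 6 mm thick (46 mm over the outsides, 34 mm between), from the lid up to z = 96 mm; across them a roof-shaped top bar 8 mm thick, in the middle from z = 97 to 106 mm, 6 mm lower at its ends
- canister_c: as canister_a. In the tray a loop can be pinched across its 10 mm width (along x) by the top bar; the gripper then stands in the way of the rack's post. To hang it, hold the loop across the outsides of its two uprights (along y), which leaves the opening free
- canister_a_eye (a point): point on the underside of the loop's top bar in the middle of canister_a, 97 mm above its underside
- canister_b_eye (a point): the same point of canister_b
- canister_c_eye (a point): the same point of canister_c
- rack_base: round dark base of the tree rack, 124 mm across, 22 mm high, fixed to the bench, with a yellow mark that runs from near its centre to its rim along its own -x axis; origin at the centre of its underside, on the rack's turning axis. Small clutter lies about; the bench round x = 0.47, y = 0.07 m, between tray and rack, is always clear for setting a canister down
- rack_head (a joint): turning of the rack's head about the base's vertical axis, rad; 0: free branch straight over the yellow mark; grows counter-clockwise from above; friction 0.15 N m holds it. Post 18 mm thick, top 262 mm above the bench; three level branches 8 mm thick, 120 deg apart, centre line 165 mm above the bench: one free, brass; two steel with rolls of tape fixed on. Pinch a branch from above to swing it
- branch_seat (a point): point on top of the free brass branch, 85 mm from the turning axis, 169 mm above the bench, where a loop is meant to hang; its x axis points along the branch towards the post
- branch_tip (a point): outer end of the free branch, 115 mm from the turning axis, where it turns up over the last 9 mm: its centre is 12 mm and its top 16 mm above the branch's centre line; a loop goes over this upturned end from outside and is then lowered onto the branch

How it is judged:
On the way:
1. the rack is turned until its free branch points over the yellow mark (within 0.25 rad) (value of joint rack_head between -0.25 and 0.25 rad), for 0.2 s.
At the end, for the whole second after the job is handed in: The free branch is over the yellow mark within 0.25 rad; the loaded canister hangs still on it: loop middle within 30 mm of the seat, over 2.2 N on the rack, tilt under 0.35 rad; each empty one stands upright (within 0.15 rad) within 20 mm of where it stood (all of step 1 and ((distance between canister_a_eye and branch_seat below 0.03 m and contact force between canister_a and rack_head above 2.2 N and angle between canister_a's own z axis and vertical below 0.35 rad and linear speed of canister_a below 0.05 m/s and distance of each of canister_b, canister_c from where it was at the start of the episode below 0.02 m and angle between each of canister_b, canister_c's own z axis and vertical below 0.15 rad) or (distance between canister_b_eye and branch_seat below 0.03 m and contact force between canister_b and rack_head above 2.2 N and angle between canister_b's own z axis and vertical below 0.35 rad and linear speed of canister_b below 0.05 m/s and distance of each of canister_a, canister_c from where it was at the start of the episode below 0.02 m and angle between each of canister_a, canister_c's own z axis and vertical below 0.15 rad) or (distance between canister_c_eye and branch_seat below 0.03 m and contact force between canister_c and rack_head above 2.2 N and angle between canister_c's own z axis and vertical below 0.35 rad and linear speed of canister_c below 0.05 m/s and distance of each of canister_a, canister_b from where it was at the start of the episode below 0.02 m and angle between each of canister_a, canister_b's own z axis and vertical below 0.15 rad))); the robot touches nothing.
It fails at once if a canister is tipped by more than 0.7 rad (angle between any of canister_a, canister_b, canister_c's own z axis and vertical above 0.7 rad).
It also fails if it takes over 72 s, if anything falls off the work surface, if the arm or the gripper's body presses on something with over 40 N, if the wrist force passes 120 N, or if a joint passes its speed limit or range.

## Robot

A 7-joint arm with a two-finger parallel gripper is mounted at the origin on a cart in front of the work surface, level with it; the furniture and walls round the work are solid. World frame = base frame: x ahead of the robot, y to its left, z up, the work surface at z = 0. Lengths are in m, angles in rad, forces in N, time in s.
With the tool pointing down it reaches from about 0.4 to 0.85 m from the base axis. Payload 10.4 kg.
Tool frame: the origin (TCP) lies on the centre line of the jaws, within the pads' length; the fingertips stand 14 mm ahead of it and the grasp point (between the pads) lies 5 mm behind it (manip.tip_reach is the distance from the TCP to the fingertips, in m); z points along the fingers, y is the line along which they close (so a half turn about z gives the same grasp; the last joint's range is limited). The gripper opens to 85 mm and grips with 20 to 120 N. Pads are 22 mm wide; open, the fingers measure 114 mm over their backs; the gripper's body (76 mm by 85 mm) begins 54 mm behind the grasp point. The pads swing forward as they close: fully open they stand 13 mm farther back than shut.
Start: joints at [1.215, 0.332, -0.065, 1.46, 0.022, 1.35, -0.088], TCP at [0.204, -0.591, 0.245] pointing down, gripper open.
Joint ranges: [-2.6, 2.6], [-0.5, 2.12], [-1.47, 1.34], [0.16, 2.42], [-1.27, 4.41], [0.06, 2.06], [-2.6, 2.6]. Speed limits (rad/s): [2.22, 2.22, 2.79, 2.79, 3.14, 3.14, 3.14].

## Interface

Orientations are given as a unit quaternion [x, y, z, w].
In Python, from workcell import manip gives the robot as it stands.
- The arm moves only by the shell command python3 -m pendant 'ROWS' [FORCE]. ROWS is JSON, a list of rows, each a list of 7 numbers: the shift along the tool's x, y, z in units of 50 mm (1.0 is 50 mm), then the turn, a rotation vector about the tool's x, y, z in units of 8 degrees (1.0 is 8 degrees), then the opening, from -1 (shut) to 1 (fully open), so that 0 is half open. In form: [[dx, dy, dz, ax, ay, az, jaw], ...]. A call has exactly 10 rows; each row is the pose to reach, as a shift and turn from the pose commanded when the call began, along the tool's axes at that moment; what a row does not reach only later rows make up. A row lasts 1/8 s, in which the tool goes at most 62.5 mm and 10.7 degrees, less where a joint would pass 70% of its speed; a pose out of reach is approached as far as the arm can. A call with a gripper value outside its range is refused whole. The fingers move at their own pace and stop on an object; FORCE is the grip in N (left out, the last holds). Time passes only in rows, so rows that repeat a pose let the fingers close, or fill a call up. It gives the time, the measured TCP pose, the force, the opening and the grip force at its end, in the units of the state.
- manip.get_obs(): the state, without advancing time (a new reading comes with each control period).
- manip.camera(name): name is "scene" or "side" or "wrist"; returns (picture, depth): 384x512x3 uint8, red, green, blue; 384x512 float32, m along the optical axis (not along the pixel's ray), 0 where there is no reading.
- manip.get_calibration(name): a dict with "fx", "fy", "cx", "cy" (pixels), "xyz" and "orientation" of the camera in the world. Camera axes: x right, y up, looking along -z (the intrinsics and any distortion apply to the point x, -y, -z); pixel columns grow to the right and rows downward; lengths in m; the calibration is good to about 2 mm. A picture is of the moment at which its call begins: read the wrist's pose just before it. get_calibration takes no time and is no camera call; for the wrist camera it gives the pose at the moment of the call.
- manip.hand_in(): hands the job in; it is judged then, once.
Trained networks look in the newest picture that a camera, given by its name, has taken for a name from the list of things; names that differ only in an ending like _2 or _b are one class to them, and where a whole thing is asked for, a point or a joint stands for the part that bears it (a point fixed in the world has none). Each returns a list of dicts, best first, with "p" (0 to 1); they miss things now and then, are a little off and sometimes report something else, mostly with a low value. They report only what shows in the picture. A call takes as long as a camera call.
- manip.find_in(thing, camera): "box" ([left, top, right, bottom] in pixels, round what is visible of it).
- manip.trace(thing, camera): "pixels" (384x512 bool, what is visible of it) and "box" ([left, top, right, bottom] in pixels, round what is visible of it).
- manip.tip_of(thing, camera): "pixel" ([column, row] in pixels: a listed point, or the origin of a listed thing).
The state is a dict: "clock": time; "joint_pos": joint angles; "joint_velocities": joint speeds; "tau": joint torques, N m; "position": TCP position; "ee_rot": TCP orientation; "ft_force": force on the tool from outside, world axes, zero at the start; "torque": the same for the moment, N m; "grip_width": opening from 0.0 (shut) to 1.0 (fully open); "grasp_force": force on a finger pad.
Only numpy, scipy, OpenCV 4.12 (cv2) and the standard library are available. Lean on these libraries where they do the work, as an engineer would, in place of code of your own. Each camera call takes 0.05 s, during which the arm holds its last target. There are 200 camera calls.

## Working session

There is one attempt and no reset: what is moved stays moved. The work goes in short steps, Python scripts to look and compute and a shell command to move; the robot and the scene stay as the last step left them, time stands still between calls to the robot, and variables do not carry over. Pictures are saved under pics/ and viewed, at most 10 in all, crops included, and the job is handed in when it is done.

```bash
mkdir -p pics; ls; cat > h.py <<'E'
import numpy as np, cv2
from workcell import manip
from scipy.spatial.transform import Rotation as R
def cam(n):
    c=manip.get_calibration(n); im,d=manip.camera(n); return im,d,c
def ray(px,c):
    v=np.array([(px[0]-c['cx'])/c['fx'],-(px[1]-c['cy'])/c['fy'],-1.]); return R.from_quat(c['orientation']).apply(v)
def at_depth(px,z,c): return np.array(c['xyz'])+ray(px,c)*z
def at_z(px,z,c):
    r=ray(px,c); o=np.array(c['xyz']); return o+r*(z-o[2])/r[2]
def cloud(d,c):
    v,u=np.mgrid[0:384,0:512]
    p=np.stack([(u-c['cx'])/c['fx']*d,-(v-c['cy'])/c['fy']*d,-d],-1)
    return p@R.from_quat(c['orientation']).as_matrix().T+np.array(c['xyz'])
E
python3 - <<'E'
from h import *
ims=[]
for n in ['scene','side']:
    im,d,c=cam(n); ims.append(im); print(n,{k:np.round(v,3) for k,v in c.items()})
    np.savez(n+'.npz',im=im,d=d)
    for t,z in [('tray',0),('canister_a',0),('canister_a_eye',.101),('rack_base',0),('branch_seat',.169),('branch_tip',.177)]:
        for o in manip.tip_of(t,n)[:4]: print(t,np.round(o['pixel'],1),round(o['p'],2),np.round(at_z(o['pixel'],z,c),3))
cv2.imwrite('pics/a.png',cv2.resize(np.vstack(ims)[...,::-1],(400*1,600)))
cv2.imwrite('pics/scene.png',ims[0][...,::-1]); cv2.imwrite('pics/side.png',ims[1][...,::-1])
o=manip.get_obs(); print(o)
E
```

```text
pics
scene {'fx': np.float64(395.155), 'fy': np.float64(395.155), 'cx': np.float64(252.775), 'cy': np.float64(192.532), 'xyz': array([0.075, 0.629, 0.834]), 'orientation': array([-0.129,  0.379,  0.875, -0.271])}
tray [299.4 176.6] 0.8 [ 0.522 -0.247 -0.   ]
canister_a [297.8 193.4] 0.77 [ 0.486 -0.175  0.   ]
canister_a [306.  168.5] 0.67 [ 0.524 -0.295  0.   ]
canister_a [302.7 177.9] 0.56 [ 0.51  -0.247  0.   ]
canister_a_eye [184.8 205. ] 0.62 [0.662 0.127 0.101]
canister_a_eye [311.6 143.8] 0.51 [ 0.515 -0.299  0.101]
rack_base [158.3 279.1] 0.57 [ 0.619  0.296 -0.   ]
rack_base [300.5 176.5] 0.29 [ 0.519 -0.249  0.   ]
branch_seat [178.3 215. ] 0.83 [0.598 0.208 0.169]
branch_seat [305.  152.9] 0.17 [ 0.469 -0.166  0.169]
side {'fx': np.float64(358.641), 'fy': np.float64(358.641), 'cx': np.float64(259.082), 'cy': np.float64(191.335), 'xyz': array([0.388, 0.847, 0.718]), 'orientation': array([-0.042,  0.461,  0.883, -0.082])}
tray [279.9 181.6] 0.68 [ 0.514 -0.241  0.   ]
tray [282.1 165.3] 0.46 [ 0.521 -0.358  0.   ]
canister_a [284.1 192.5] 0.82 [ 0.49  -0.175  0.   ]
canister
[... 372 characters left out ...]
'joint_pos': array([ 1.21541432,  0.33215847, -0.06473748,  1.46011403,  0.02158887,
        1.34988534, -0.08850573]), 'joint_velocities': array([-0.00014661,  0.00125595, -0.00015405, -0.00128763,  0.00175916,
        0.00104208,  0.00084487]), 'tau': array([ 1.69457220e-03, -6.25096822e+01,  5.03491564e-02, -3.91772425e+01,
        1.66511536e-02,  1.65556918e-03,  2.78870004e-05]), 'position': array([ 0.2042183 , -0.59071328,  0.24535686]), 'ee_rot': array([9.86186372e-01, 1.65639475e-01, 3.19215215e-05, 5.91838071e-05]), 'ft_force': array([ 0.30731598, -0.42062528,  0.35029835]), 'torque': array([0.00452034, 0.02915754, 0.03608307]), 'grasp_force': 0.0, 'grip_width': 0.9990335179327797}
```

View pics/scene.png

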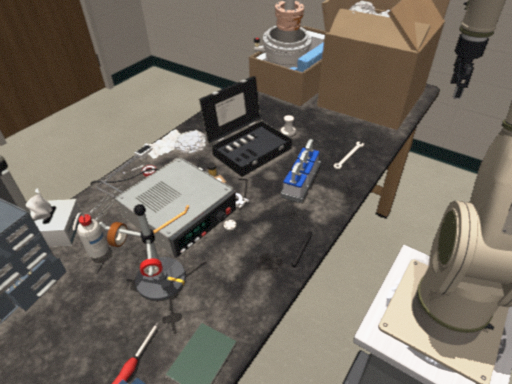

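View pics/side.png

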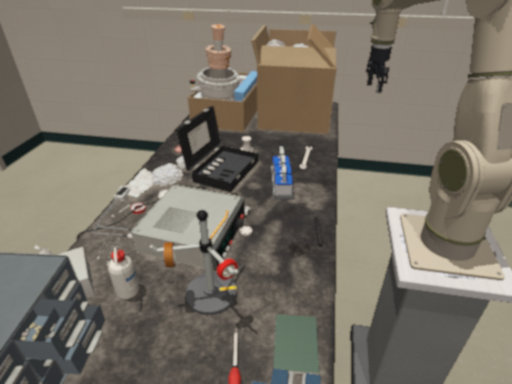

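The scene picture shows the tray with blue lids at (300,175). The rack base is at (158,280), with its post top at (140,210), a red roll at (150,267) and the yellow mark at (176,280). I'll get metric positions from depth.

```bash
python3 - <<'E'
from h import *
for n in ['scene','side']:
    f=np.load(n+'.npz'); im,d=f['im'],f['d']; c=manip.get_calibration(n)
    P=cloud(d,c); hsv=cv2.cvtColor(im,cv2.COLOR_RGB2HSV); ok=d>0
    near=ok&(np.hypot(P[...,0]-.615,P[...,1]-.295)<.17)
    post=near&(P[...,2]>.2)&(P[...,2]<.275)
    print(n,'post',post.sum(),np.round(np.median(P[post],0),3))
    y=near&(P[...,2]<.06)&(hsv[...,0]>18)&(hsv[...,0]<34)&(hsv[...,1]>130)&(hsv[...,2]>110)
    q=P[y]; print('yellow',len(q),np.round(q.mean(0),3),np.round(q.min(0),3),np.round(q.max(0),3))
    b=ok&(P[...,2]>.04)&(P[...,2]<.075)&(hsv[...,0]>100)&(hsv[...,0]<130)&(hsv[...,1]>150)&(np.hypot(P[...,0]-.51,P[...,1]+.24)<.15)
    q=P[b][:,:2].astype(np.float32); print('lid',len(q),cv2.minAreaRect(q),np.median(P[b][:,2]))
    base=near&(P[...,2]>.015)&(P[...,2]<.03); q=P[base]; print('base',np.round(q.min(0),3),np.round(q.max(0),3))
    br=near&(P[...,2]>.13)&(P[...,2]<.2)
    pc=np.median(P[post],0)[:2]; q=P[br]; a=np.degrees(np.arctan2(q[:,1]-pc[1],q[:,0]-pc[0])); r=np.hypot(*(q[:,:2]-pc).T)
    for lo in range(-180,180,15):
        m=(a>=lo)&(a<lo+15)&(r>.02)
        if m.sum(): print(lo,m.sum(),np.round(r[m].max(),3),np.round(q[m].mean(0),3),im[br][m].mean(0).astype(int))
    u,v=(110,190) if n=='scene' else (150,190)
    cv2.imwrite(f'pics/{n}_rack.png',cv2.resize(im[v:v+130,u:u+120,::-1],None,fx=3,fy=3,interpolation=cv2.INTER_CUBIC))
s=cv2.imread('pics/scene_rack.png'); t=cv2.imread('pics/side_rack.png'); cv2.imwrite('pics/rack2.png',np.hstack([s,t]))
E
```

```text
scene post 238 [0.608 0.297 0.245]
yellow 49 [0.574 0.277 0.013] [0.556 0.269 0.005] [0.596 0.286 0.017]
lid 357 ((0.5086012482643127, -0.23135297000408173), (0.05706789344549179, 0.1858910769224167), 11.14826488494873) 0.06176516547977151
base [0.516 0.128 0.015] [0.762 0.431 0.03 ]
-105 135 0.121 [0.6   0.221 0.169] [214 171 109]
-90 18 0.062 [0.61  0.267 0.168] [212 166 106]
-15 13 0.084 [0.69  0.294 0.152] [89 74 62]
0 141 0.117 [0.68  0.307 0.159] [162 139 119]
15 186 0.122 [0.687 0.327 0.169] [160 126  99]
30 93 0.097 [0.679 0.343 0.154] [104  64  36]
120 121 0.086 [0.559 0.355 0.162] [155  71  66]
135 222 0.112 [0.549 0.343 0.166] [175 116 109]
150 45 0.085 [0.537 0.334 0.163] [136  39  37]
side post 242 [0.609 0.299 0.241]
yellow 48 [0.574 0.278 0.013] [0.554 0.267 0.01 ] [0.591 0.289 0.016]
lid 226 ((0.5051264762878418, -0.2321641892194748), (0.055937282741069794, 0.1844816952943802), 11.440282821655273) 0.061156605887569326
base [0.516 0.129 0.015] [0.732 0.431 0.03 ]
-105 112 0.123 [0.598 0.222 0.169] [197 166 116]
-90 2 0.035 [0.61  0.267 0.167] [194 160 110]
-15 8 0.079 [0.673 0.297 0.154] [147 141 130]
0 121 0.111 [0.669 0.31  0.165] [167 149 129]
15 176 0.119 [0.689 0.33  0.17 ] [167 133  98]
30 104 0.092 [0.679 0.344 0.152] [115  74  40]
120 103 0.086 [0.558 0.361 0.163] [163  56  49]
135 231 0.112 [0.551 0.346 0.165] [168 120 111]
150 43 0.087 [0.537 0.337 0.162] [138  78  71]
```

View pics/rack2.png

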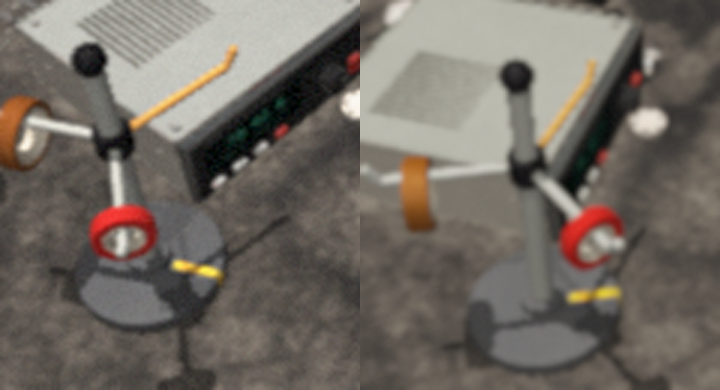

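The crop shows the brass branch pointing away from the cameras, about -100° in world. The yellow mark points towards the robot, at about (175,268) and (590,295) in the crop. The numbers agree: post at about (0.612, 0.293), lids at z 0.062 with size 57x186. Next I'll compute the first move, above the middle canister.

```bash
cat >> h.py <<'E'
def go(x,y,z,yaw,o=None):
    "row (units) from present pose to TCP xyz with tool x at yaw deg, tool down"
    o=o or manip.get_obs(); Rc=R.from_quat(o['ee_rot'])
    a=np.radians(yaw); T=R.from_matrix(np.array([[np.cos(a),np.sin(a),0],[np.sin(a),-np.cos(a),0],[0,0,-1]]))
    d=Rc.inv().apply(np.array([x,y,z])-o['position'])/.05; r=(Rc.inv()*T).as_rotvec()/np.radians(8)
    print('row',np.round(d,3),np.round(r,3))
def st():
    o=manip.get_obs(); x=R.from_quat(o['ee_rot']).apply([1,0,0]); z=R.from_quat(o['ee_rot']).apply([0,0,1])
    print('t',round(o['clock'],2),'pos',np.round(o['position'],4),'yaw',round(np.degrees(np.arctan2(x[1],x[0])),2),'z',np.round(z,3),'F',np.round(o['ft_force'],2),'w',round(o['grip_width'],3),'g',round(o['grasp_force'],1),'q',np.round(o['joint_pos'],2)); return o
E
python3 - <<'E'
from h import *
for n in ['scene','side']:
    f=np.load(n+'.npz'); im,d=f['im'],f['d']; c=manip.get_calibration(n); P=cloud(d,c); hsv=cv2.cvtColor(im,cv2.COLOR_RGB2HSV)
    y=(np.hypot(P[...,0]-.615,P[...,1]-.295)<.1)&(P[...,2]<.06)&(hsv[...,0]>18)&(hsv[...,0]<34)&(hsv[...,1]>130)&(hsv[...,2]>110)
    v,u=np.nonzero(y); q=np.array([at_z((a,b),.022,c) for a,b in zip(u,v)])[:,:2]
    m=q.mean(0); w,V=np.linalg.eigh(np.cov(q.T)); print(n,m,V[:,1],np.degrees(np.arctan2(m[1]-.2935,m[0]-.612)),np.degrees(np.arctan2(*V[::-1,1])), np.degrees(np.arctan2(.2215-.2935,.5985-.612)))
go(.507,-.232,.2,101.3)
E
```

```text
scene [0.56881956 0.28106787] [-0.95208276 -0.30584051] -163.93829320081434 -162.19126181650495 -100.6196552761551
side [0.57131481 0.28504292] [-0.93711289 -0.34902641] -168.25735791511752 -159.5722224353284 -100.6196552761551
row [ 8.067 -4.802  0.907] [ 1.0000e-03  0.0000e+00 -1.0279e+01]
```

```bash
python3 -m pendant '[[1,-0.6,0.1,0,0,-1.3,1],[2,-1.2,0.2,0,0,-2.6,1],[3,-1.8,0.3,0,0,-3.9,1],[4,-2.4,0.4,0,0,-5.2,1],[5,-3.0,0.5,0,0,-6.5,1],[6,-3.6,0.6,0,0,-7.8,1],[7,-4.2,0.7,0,0,-9.1,1],[8.07,-4.8,0.9,0,0,-10.28,1],[8.07,-4.8,0.9,0,0,-10.28,1],[8.07,-4.8,0.9,0,0,-10.28,1]]' 40
python3 - <<'E'
from h import *
o=st(); im,d,c=cam('wrist'); print({k:np.round(v,3) for k,v in c.items()})
cv2.imwrite('pics/w1.png',im[...,::-1]); P=cloud(d,c); hsv=cv2.cvtColor(im,cv2.COLOR_RGB2HSV)
for oo in manip.tip_of('canister_a_eye','wrist')[:4]: print(np.round(oo['pixel'],1),round(oo['p'],2),np.round(at_z(oo['pixel'],.101,c),4))
b=(d>0)&(P[...,2]>.05)&(P[...,2]<.07)&(hsv[...,0]>100)&(hsv[...,0]<130)&(hsv[...,1]>150)
print('lid',b.sum(),cv2.minAreaRect(P[b][:,:2].astype(np.float32)),np.median(P[b][:,2]))
t=(d>0)&(P[...,2]>.085)&(P[...,2]<.125)&(np.hypot(P[...,0]-.507,P[...,1]+.232)<.12)
q=P[t]; print('bars',len(q),np.median(q[:,2]))
u=np.array([-.196,.98]); s=(q[:,:2]-[.507,-.232])@u
for k in (-.064,0,.064):
    m=abs(s-k)<.032
    if m.sum()>20: print(k,m.sum(),cv2.minAreaRect(q[m][:,:2].astype(np.float32)))
E
```

```text
clock: 1.95
position: [0.507, -0.2324, 0.2003]
ee_rot: [0.634, 0.773, -0.0, -0.0]
ft_force: [1.0, -0.3, -1.0]
grip_width: 1.001
grasp_force: 0.0
t 1.95 pos [ 0.507  -0.2324  0.2003] yaw 101.28 z [-0. -0. -1.] F [ 0.97 -0.25 -1.02] w 1.001 g 0.0 q [ 0.79  0.26 -0.51  1.68  0.13  1.24  0.44]
{'fx': np.float64(313.141), 'fy': np.float64(313.141), 'cx': np.float64(255.068), 'cy': np.float64(194.224), 'xyz': array([ 0.496, -0.167,  0.328]), 'orientation': array([-0.133, -0.013,  0.098,  0.986])}
[256.5 276.1] 0.64 [ 0.5224 -0.2956  0.101 ]
lid 5206 ((0.510635256767273, -0.23327818512916565), (0.05718942731618881, 0.18285098671913147), 11.3953857421875) 0.06140820786877221
bars 2632 0.10579983342384411
-0.064 751 ((0.5242165327072144, -0.2961356043815613), (0.010015398263931274, 0.047694072127342224), 12.717094421386719)
0 871 ((0.5102779269218445, -0.23547960817813873), (0.009919754229485989, 0.046894293278455734), 11.704397201538086)
0.064 1010 ((0.4992962181568146, -0.17135249078273773), (0.009998257271945477, 0.04724425449967384), 9.985422134399414)
```

View pics/w1.png

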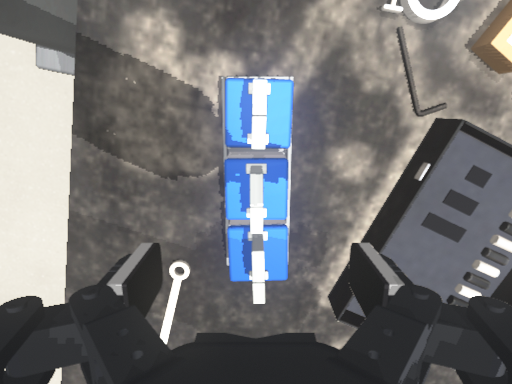

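The wrist view shows three blue lids at (258,112), (257,188) and (258,253). Their bars measure cleanly at 10 x 47 mm, at z about 0.106. I'll grip the middle bar first.

```bash
python3 -m pendant '[[-0.07,0.05,0.7,0,0,0,1],[-0.07,0.05,1.4,0,0,0,0.6],[-0.07,0.05,2.02,0,0,0,0.1],[-0.07,0.05,2.02,0,0,0,-0.3],[-0.07,0.05,2.02,0,0,0,-1],[-0.07,0.05,2.02,0,0,0,-1],[-0.07,0.05,2.02,0,0,0,-1],[-0.07,0.05,2.02,0,0,0,-1],[-0.07,0.05,2.02,0,0,0,-1],[-0.07,0.05,2.02,0,0,0,-1]]' 40
python3 -m pendant '[[0,0,-0.05,0,0,0,-1],[0,0,-0.1,0,0,0,-1],[0,0,-0.15,0,0,0,-1],[0,0,-0.18,0,0,0,-1],[0,0,-0.18,0,0,0,-1],[0,0,-0.18,0,0,0,-1],[0,0,-0.18,0,0,0,-1],[0,0,-0.18,0,0,0,-1],[0,0,-0.18,0,0,0,-1],[0,0,-0.18,0,0,0,-1]]'; python3 -c "
from h import *
st()"
```

```text
clock: 3.3
position: [0.5108, -0.2359, 0.101]
ee_rot: [0.634, 0.773, -0.0, 0.001]
ft_force: [-3.1, -1.1, 7.0]
grip_width: 0.109
grasp_force: 40.2
clock: 4.55
position: [0.5103, -0.235, 0.1083]
ee_rot: [0.634, 0.773, 0.0, 0.0]
ft_force: [0.1, 0.4, -4.6]
grip_width: 0.108
grasp_force: 38.9
t 4.55 pos [ 0.5103 -0.235   0.1083] yaw 101.31 z [ 0. -0. -1.] F [ 0.13  0.45 -4.62] w 0.108 g 38.9 q [ 0.77  0.36 -0.5   1.77  0.19  1.07  0.4 ]
```

```bash
python3 -c "
from h import *
f=[]
for i in range(6): manip.camera('wrist'); f.append(manip.get_obs()['ft_force'][2])
print(np.round(f,2)); st()
go(.47,.07,.145,101.3)"
```

```text
[-5.25 -4.78 -3.82 -4.93 -5.14 -4.5 ]
t 4.85 pos [ 0.5103 -0.235   0.1083] yaw 101.31 z [ 0. -0. -1.] F [ 0.15  0.02 -4.5 ] w 0.107 g 38.9 q [ 0.77  0.36 -0.5   1.77  0.19  1.07  0.4 ]
row [ 6.14   0.406 -0.734] [0.    0.001 0.001]
```

The middle canister reads about 4.7 N, so it is the loaded one. I'll lift it over its neighbour and carry it to the clear spot.

```bash
python3 -m pendant '[[0,0,-0.4,0,0,0,-1],[0,0,-1.0,0,0,0,-1],[0,0,-1.7,0,0,0,-1],[0,0,-2.3,0,0,0,-1],[0.3,0,-2.4,0,0,0,-1],[0.9,0.05,-2.4,0,0,-0.1,-1],[1.7,0.1,-2.4,0,0,-0.2,-1],[2.5,0.15,-2.4,0,0,-0.3,-1],[3.3,0.2,-2.4,0,0,-0.4,-1],[4.1,0.28,-2.4,0,0,-0.5,-1]]' 60
python3 -m pendant '[[0.8,0.05,0.3,0,0,-0.1,-1],[1.4,0.1,0.9,0,0,-0.2,-1],[1.9,0.12,1.5,0,0,-0.2,-1],[2.04,0.12,2.0,0,0,-0.23,-1],[2.04,0.12,2.25,0,0,-0.23,-1],[2.04,0.12,2.4,0,0,-0.23,-1],[2.04,0.12,2.5,0,0,-0.23,-1],[2.04,0.12,2.5,0,0,-0.23,-1],[2.04,0.12,2.5,0,0,-0.23,-1],[2.04,0.12,2.5,0,0,-0.23,-1]]'; python3 -c "
from h import *
st()"
```

```text
clock: 6.1
position: [0.4819, -0.0278, 0.2266]
ee_rot: [0.605, 0.796, -0.001, -0.001]
ft_force: [1.5, -0.0, -4.0]
grip_width: 0.102
grasp_force: 61.0
clock: 7.35
position: [0.463, 0.0686, 0.1037]
ee_rot: [0.594, 0.805, 0.0, 0.0]
ft_force: [0.2, 0.2, -5.0]
grip_width: 0.099
grasp_force: 61.0
t 7.35 pos [0.463  0.0686 0.1037] yaw 107.13 z [ 0.001 -0.    -1.   ] F [ 0.18  0.23 -4.97] w 0.099 g 61.0 q [ 0.47  0.2  -0.76  1.99  0.16  1.01 -0.08]
```

```bash
python3 -m pendant '[[0,0,0.04,0,0,0,-1],[0,0,0.07,0,0,0,-1],[0,0,0.1,0,0,0,-1],[0,0,0.12,0,0,0,-1],[0,0,0.13,0,0,0,-1],[0,0,0.13,0,0,0,-1],[0,0,0.13,0,0,0,-0.7],[0,0,0.13,0,0,0,-0.3],[0,0,0.13,0,0,0,0.3],[0,0,0.13,0,0,0,1]]'
python3 -m pendant '[[0,0,-0.3,0,0,0,1],[0,0,-0.9,0,0,0,1],[0,0,-1.8,0,0,0,1],[0,0,-2.4,0,0,1.3,1],[0,0,-2.4,0,0,2.6,1],[0,0,-2.4,0,0,3.9,1],[0,0,-2.4,0,0,3.9,1],[0,0,-2.4,0,0,3.9,1],[0,0,-2.4,0,0,3.9,1],[0,0,-2.4,0,0,3.9,1]]'; python3 - <<'E'
from h import *
st(); im,d,c=cam('wrist'); cv2.imwrite('pics/w2.png',im[...,::-1]); P=cloud(d,c)
t=(d>0)&(P[...,2]>.085)&(P[...,2]<.125)&(np.hypot(P[...,0]-.463,P[...,1]-.0686)<.06)
q=P[t]; r=cv2.minAreaRect(q[:,:2].astype(np.float32)); print(len(q),r,np.median(q[:,2]))
go(r[0][0],r[0][1],.2,17)
E
```

```text
clock: 8.6
position: [0.4628, 0.0687, 0.0969]
ee_rot: [0.594, 0.805, 0.0, 0.0]
ft_force: [0.6, 0.1, -0.2]
grip_width: 0.759
grasp_force: 0.0
clock: 9.85
position: [0.4627, 0.0687, 0.2168]
ee_rot: [0.788, 0.616, -0.0, -0.0]
ft_force: [0.3, -0.1, 0.6]
grip_width: 1.004
grasp_force: 0.0
t 9.85 pos [0.4627 0.0687 0.2168] yaw 76.02 z [-0. -0. -1.] F [ 0.25 -0.07  0.61] w 1.004 g 0.0 q [ 0.5   0.05 -0.76  1.87  0.04  1.24 -0.51]
775 ((0.4626905024051666, 0.06895925104618073), (0.010247142054140568, 0.04729311540722847), 17.491239547729492) 0.10176745622924097
row [ 0.005 -0.001  0.336] [-0.000e+00  1.000e-03  7.375e+00]
```

View pics/w2.png

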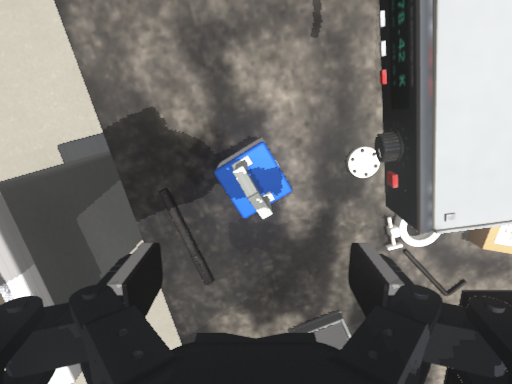

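The canister stands upright on the bench at about (255,180), with its loop axes at 17.5°. Now I'll move over the brass branch and look.

```bash
python3 -c "
from h import *
go(.594,.205,.255,79.4)"
```

```text
row [ 3.28   1.889 -0.765] [-0.001  0.    -0.425]
```

```bash
python3 -m pendant '[[0,0,-0.77,0,0,0,1],[0.7,0.4,-0.77,0,0,-0.1,1],[1.5,0.8,-0.77,0,0,-0.2,1],[2.3,1.3,-0.77,0,0,-0.3,1],[3.0,1.7,-0.77,0,0,-0.4,1],[3.28,1.89,-0.77,0,0,-0.42,1],[3.28,1.89,-0.77,0,0,-0.42,1],[3.28,1.89,-0.77,0,0,-0.42,1],[3.28,1.89,-0.77,0,0,-0.42,1],[3.28,1.89,-0.77,0,0,-0.42,1]]'; cat > rk.py <<'E'
from h import *
import sys
st(); im,d,c=cam('wrist'); cv2.imwrite('pics/%s.png'%sys.argv[1],im[...,::-1]); P=cloud(d,c); hsv=cv2.cvtColor(im,cv2.COLOR_RGB2HSV)
ax=np.array([.612,.2935]); rr=np.hypot(P[...,0]-ax[0],P[...,1]-ax[1])
t=(d>0)&(P[...,2]>.2)&(P[...,2]<.28)&(rr<.04); q=P[t]; print('post',len(q))
if len(q)>9: print(np.round(np.median(q,0),4),np.round(q.min(0),3),np.round(q.max(0),3))
top=q[q[:,2]>.235] if len(q) else q; 
if len(top)>9: print('top',np.round((top.min(0)+top.max(0))/2,4),cv2.minEnclosingCircle(top[:,:2].astype(np.float32)))
t=(d>0)&(P[...,2]>.155)&(P[...,2]<.19)&(rr<.125)&(rr>.02)&(hsv[...,0]>10)&(hsv[...,0]<28)&(hsv[...,1]>80)
q=P[t]; print('branch',len(q),np.median(q[:,2]))
w=cv2.fitLine(q[:,:2].astype(np.float32),cv2.DIST_HUBER,0,.01,.01).ravel(); print('line dir',np.degrees(np.arctan2(w[1],w[0])),'pt',w[2:],'r',rr[t].min(),rr[t].max())
for r in (.04,.06,.08,.1):
    m=abs(rr[t]-r)<.006
    if m.sum(): x=q[m].mean(0); print(r,m.sum(),np.round(x,4),round(np.degrees(np.arctan2(x[1]-ax[1],x[0]-ax[0])),1))
y=(d>0)&(P[...,2]<.04)&(rr<.065)&(hsv[...,0]>20)&(hsv[...,0]<34)&(hsv[...,1]>130)&(hsv[...,2]>80); q=P[y]; print('yellow',len(q))
if len(q)>5: 
    m=q.mean(0); w=cv2.fitLine(q[:,:2].astype(np.float32),cv2.DIST_HUBER,0,.01,.01).ravel(); print(m,np.degrees(np.arctan2(m[1]-ax[1],m[0]-ax[0])),'dir',np.degrees(np.arctan2(w[1],w[0])))
b=(d>0)&(P[...,2]>.012)&(P[...,2]<.03)&(rr<.1)&(hsv[...,1]<60); q=P[b]; print('base',len(q),np.round(q.min(0),3) if len(q) else '',np.round(q.max(0),3) if len(q) else '')
E
python3 rk.py w3
```

```text
clock: 11.15
position: [0.5941, 0.2042, 0.2556]
ee_rot: [0.77, 0.638, 0.0, 0.0]
ft_force: [0.6, -0.1, 0.2]
grip_width: 1.0
grasp_force: 0.0
t 11.15 pos [0.5941 0.2042 0.2556] yaw 79.27 z [ 0.001 -0.001 -1.   ] F [ 0.55 -0.1   0.19] w 1.0 g 0.0 q [ 0.18  0.45 -0.8   1.4   0.32  1.43 -0.8 ]
post 3718
[0.6162 0.2902 0.2581] [0.604 0.279 0.247] [0.629 0.304 0.263]
top [0.6165 0.2911 0.255 ] ((0.6166410446166992, 0.2913159430027008), 0.013052892871201038)
branch 3019 0.16867618924968458
line dir 45.752686 pt [0.6222419  0.23343001] r 0.02004406020580922 0.11979178772243153
0.04 159 [0.6097 0.2537 0.1674] -93.3
0.06 157 [0.6067 0.2342 0.1676] -95.1
0.08 1110 [0.6769 0.2909 0.1708] -2.3
0.1 270 [0.6378 0.2328 0.167 ] -67.0
yellow 225
[0.57683355 0.27716535 0.01290953] -155.08535885612073 dir 19.613823
base 3544 [0.556 0.195 0.012] [0.681 0.348 0.03 ]
```

View pics/w3.png

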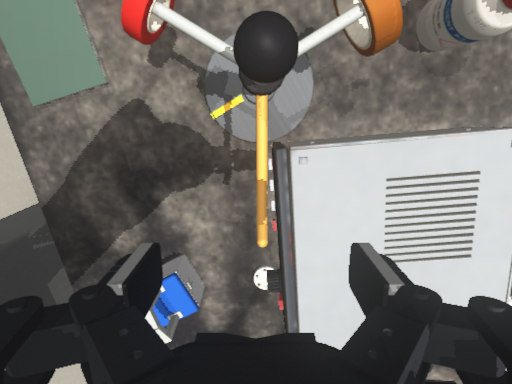

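The wrist view shows the post ball at (265,48), the brass branch from (262,95) to (263,245), and the yellow mark at (227,107). The instrument lies under the right finger. Axis is (0.6166, 0.2912), branch at -100°, mark at -160.5°, so the branch needs 60.5° clockwise.

```bash
python3 - <<'E'
from h import *
im,d,c=cam('wrist'); P=cloud(d,c); print('instr',np.round(P[200,330],3),np.round(P[260,400],3),np.round(P[150,295],3))
go(.6027,.2124,.160,80)
# arc poses relative to start of swing, tool frame at yaw 80
ax=np.array([.6166,.2912])
for k in range(1,11):
    th=np.radians(-100-60.5*k/10); p=ax+.08*np.array([np.cos(th),np.sin(th)])-[.6027,.2124]
    a=np.radians(80); print(np.round([(p@[np.cos(a),np.sin(a)])/.05,(p@[np.sin(a),-np.cos(a)])/.05,60.5*k/80],3))
E
```

```text
instr [0.665 0.17  0.087] [0.728 0.092 0.088] [0.639 0.225 0.086]
row [0.188 0.138 1.911] [ 0.004  0.002 -0.09 ]
[ 0.009 -0.169  0.756]
[ 0.036 -0.335  1.512]
[ 0.08  -0.498  2.269]
[ 0.141 -0.656  3.025]
[ 0.218 -0.806  3.781]
[ 0.311 -0.947  4.538]
[ 0.418 -1.078  5.294]
[ 0.538 -1.196  6.05 ]
[ 0.67  -1.302  6.806]
[ 0.812 -1.392  7.562]
```

```bash
python3 -m pendant '[[0.19,0.14,0,0,0,-0.09,0.5],[0.19,0.14,0.8,0,0,-0.09,0.2],[0.19,0.14,1.5,0,0,-0.09,0],[0.19,0.14,1.91,0,0,-0.09,-0.3],[0.19,0.14,1.91,0,0,-0.09,-0.6],[0.19,0.14,1.91,0,0,-0.09,-1],[0.19,0.14,1.91,0,0,-0.09,-1],[0.19,0.14,1.91,0,0,-0.09,-1],[0.19,0.14,1.91,0,0,-0.09,-1],[0.19,0.14,1.91,0,0,-0.09,-1]]' 40; python3 -c "
from h import *
st()"
```

```text
clock: 12.5
position: [0.603, 0.2134, 0.1605]
ee_rot: [0.766, 0.643, 0.001, 0.0]
ft_force: [-2.4, 1.4, 2.8]
grip_width: 0.078
grasp_force: 39.4
t 12.5 pos [0.603  0.2134 0.1605] yaw 80.04 z [ 0.001  0.001 -1.   ] F [-2.35  1.43  2.82] w 0.078 g 39.4 q [ 0.15  0.54 -0.78  1.49  0.38  1.27 -0.84]
```

```bash
python3 -m pendant '[[0.01,-0.17,0,0,0,0.76,-1],[0.04,-0.33,0,0,0,1.51,-1],[0.08,-0.5,0,0,0,2.27,-1],[0.14,-0.66,0,0,0,3.03,-1],[0.22,-0.81,0,0,0,3.78,-1],[0.31,-0.95,0,0,0,4.54,-1],[0.42,-1.08,0,0,0,5.29,-1],[0.54,-1.2,0,0,0,6.05,-1],[0.67,-1.3,0,0,0,6.81,-1],[0.81,-1.39,0,0,0,7.6,-1]]' 40; python3 -c "
from h import *
st()"
```

```text
clock: 13.75
position: [0.5405, 0.2644, 0.1605]
ee_rot: [0.986, 0.165, -0.001, 0.001]
ft_force: [-8.3, -2.9, 6.2]
grip_width: 0.075
grasp_force: 40.0
t 13.75 pos [0.5405 0.2644 0.1605] yaw 19.01 z [-0.001 -0.002 -1.   ] F [-8.3  -2.92  6.22] w 0.075 g 40.0 q [-0.03  0.41 -0.63  1.6   0.26  1.21 -1.95]
```

```bash
python3 -m pendant '[[0,0,0,0,0,0,-0.6],[0,0,0,0,0,0,0],[0,0,0,0,0,0,0.3],[0,0,-0.3,0,0,0,0.3],[0,0,-1,0,0,0,0.6],[-0.2,0,-1.9,0,0,0,1],[-0.4,0,-1.9,0,0,0,1],[-0.4,0,-1.9,0,0,0,1],[-0.4,0,-1.9,0,0,0,1],[-0.4,0,-1.9,0,0,0,1]]'
sed -i 's/ax=np.array(\[.612,.2935\])/ax=np.array([.6166,.2912])/; s/&(hsv\[...,0\]>10)&(hsv\[...,0\]<28)&(hsv\[...,1\]>80)/\&(hsv[...,0]>10)\&(hsv[...,0]<28)\&(hsv[...,1]>80)\&(P[...,0]<.61)/' rk.py; python3 rk.py w4
```

```text
clock: 15.0
position: [0.5224, 0.2581, 0.2539]
ee_rot: [0.986, 0.167, -0.001, 0.0]
ft_force: [-0.0, 0.7, 0.3]
grip_width: 1.002
grasp_force: 0.0
t 15.0 pos [0.5224 0.2581 0.2539] yaw 19.23 z [-0.001 -0.    -1.   ] F [-0.01  0.72  0.3 ] w 1.002 g 0.0 q [ 0.    0.3  -0.66  1.54  0.19  1.37 -1.91]
post 3539
[0.6132 0.2897 0.2581] [0.604 0.278 0.2  ] [0.626 0.304 0.263]
top [0.615  0.2913 0.255 ] ((0.6163200736045837, 0.29125818610191345), 0.013005223125219345)
branch 1218 0.1677885503280062
line dir 19.12556 pt [0.5525761  0.26768264] r 0.020074524463523147 0.11856251234412762
0.04 129 [0.5791 0.2777 0.1673] -160.2
0.06 121 [0.5602 0.271  0.1671] -160.3
0.08 117 [0.5414 0.2643 0.1674] -160.3
0.1 181 [0.522  0.2577 0.1679] -160.5
yellow 0
base 4182 [0.556 0.191 0.012] [0.688 0.351 0.03 ]
```

View pics/w4.png

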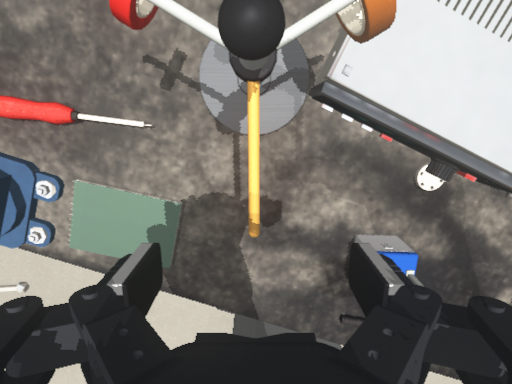

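The branch now lies over the mark, from (254,85) to (254,230), with the mark hidden beneath it. It measures -160.4° against -160.5°. Next I'll grip the canister across its uprights.

```bash
python3 -c "
from h import *
go(.4627,.069,.2,17.5);go(.4627,.069,.078,17.5)"
```

```text
row [-2.373  3.178  1.084] [-0.     0.009  0.216]
row [-2.37   3.178  3.524] [-0.     0.009  0.216]
```

```bash
python3 -m pendant '[[-0.5,0.7,0,0,0,0,1],[-1.1,1.5,0,0,0,0.1,1],[-1.7,2.3,0.2,0,0,0.2,1],[-2.2,3,0.5,0,0,0.22,1],[-2.37,3.18,1.1,0,0,0.22,1],[-2.37,3.18,1.9,0,0,0.22,1],[-2.37,3.18,2.7,0,0,0.22,1],[-2.37,3.18,3.3,0,0,0.22,1],[-2.37,3.18,3.52,0,0,0.22,1],[-2.37,3.18,3.52,0,0,0.22,1]]' 40; python3 -m pendant '[[0,0,0,0,0,0,0.7],[0,0,0,0,0,0,0.4],[0,0,0,0,0,0,0.2],[0,0,0,0,0,0,0.1],[0,0,0,0,0,0,-0.2],[0,0,0,0,0,0,-0.4],[0,0,0,0,0,0,-1],[0,0,0,0,0,0,-1],[0,0,0,0,0,0,-1],[0,0,0,0,0,0,-1]]' 60;python3 -c "
from h import *
st()"
```

```text
clock: 16.3
position: [0.4629, 0.0692, 0.0787]
ee_rot: [0.988, 0.152, -0.0, -0.0]
ft_force: [0.2, 0.6, 0.9]
grip_width: 0.998
grasp_force: 0.0
clock: 17.55
position: [0.4633, 0.0697, 0.0795]
ee_rot: [0.988, 0.152, 0.0, -0.0]
ft_force: [-2.4, 2.8, 8.8]
grip_width: 0.528
grasp_force: 60.7
t 17.55 pos [0.4633 0.0697 0.0795] yaw 17.49 z [ 0.001  0.    -1.   ] F [-2.41  2.78  8.78] w 0.528 g 60.7 q [ 0.27  0.21 -0.56  2.02  0.13  0.95 -1.62]
```

```bash
python3 -c "
from h import *
go(.471,.2395,.172,19.6)"
python3 -m pendant '[[0,0,-0.1,0,0,0,-1],[0,0,-0.3,0,0,0,-1],[0,0,-0.7,0,0,0,-1],[0,0,-1.2,0,0,0,-1],[0,0,-1.6,0,0,0,-1],[0,0,-1.8,0,0,0,-1],[0,0,-1.87,0,0,0,-1],[0,0,-1.87,0,0,0,-1],[0,0,-1.87,0,0,0,-1],[0,0,-1.87,0,0,0,-1]]';python3 -c "
from h import *
st()
go(.471,.2395,.172,19.6)"
```

```text
row [ 1.17  -3.192 -1.848] [-0.001 -0.006 -0.263]
clock: 18.8
position: [0.4627, 0.0691, 0.1718]
ee_rot: [0.988, 0.152, -0.0, -0.0]
ft_force: [0.1, -0.8, -4.1]
grip_width: 0.53
grasp_force: 62.3
t 18.8 pos [0.4627 0.0691 0.1718] yaw 17.47 z [-0.001 -0.    -1.   ] F [ 0.08 -0.81 -4.08] w 0.53 g 62.3 q [ 0.3   0.08 -0.57  1.93  0.05  1.14 -1.55]
row [ 1.181e+00 -3.202e+00 -3.000e-03] [-0.002  0.006 -0.266]
```

```bash
python3 -m pendant '[[0.1,-0.2,0,0,0,0,-1],[0.3,-0.7,0,0,0,-0.1,-1],[0.5,-1.3,0,0,0,-0.1,-1],[0.7,-1.9,0,0,0,-0.2,-1],[0.9,-2.5,0,0,0,-0.27,-1],[1.1,-3,0,0,0,-0.27,-1],[1.18,-3.2,0,0,0,-0.27,-1],[1.18,-3.2,0,0,0,-0.27,-1],[1.18,-3.2,0,0,0,-0.27,-1],[1.18,-3.2,0,0,0,-0.27,-1]]';python3 - <<'E'
from h import *
st(); im,d,c=cam('wrist'); im2,d2,c2=cam('side')
s=cv2.resize(im2[170:300,150:280,::-1],(384,384),interpolation=cv2.INTER_CUBIC)
cv2.imwrite('pics/w5.png',cv2.resize(np.hstack([im[...,::-1],s]),(800,343)))
print(manip.tip_of('canister_a_eye','side')[:2])
P=cloud(d,c)
t=(d>0)&(P[...,2]>.18)&(P[...,2]<.215)&(np.hypot(P[...,0]-.471,P[...,1]-.2395)<.03); q=P[t]; print('bar',len(q),np.round(q.min(0),4),np.round(q.max(0),4),np.round(np.median(q,0),4))
if len(q)>9: print(cv2.minAreaRect(q[:,:2].astype(np.float32)))
go(.6163-.085*.942,.2912-.085*.3355,.172,19.6)
E
```

```text
clock: 20.05
position: [0.4715, 0.2384, 0.1723]
ee_rot: [0.985, 0.17, 0.0, 0.0]
ft_force: [0.3, 0.1, -4.8]
grip_width: 0.534
grasp_force: 62.6
t 20.05 pos [0.4715 0.2384 0.1723] yaw 19.54 z [ 0.    -0.001 -1.   ] F [ 0.31  0.06 -4.77] w 0.534 g 62.6 q [ 0.05  0.24 -0.69  1.78  0.17  1.18 -1.91]
[]
bar 5981 [0.4544 0.2124 0.18  ] [0.4929 0.2693 0.215 ] [0.4742 0.2409 0.1946]
((0.4729646146297455, 0.2398240566253662), (0.02530774660408497, 0.05522551387548447), 18.508913040161133)
row [ 1.382 -0.014  0.007] [ 0.003 -0.001 -0.002]
```

View pics/w5.png

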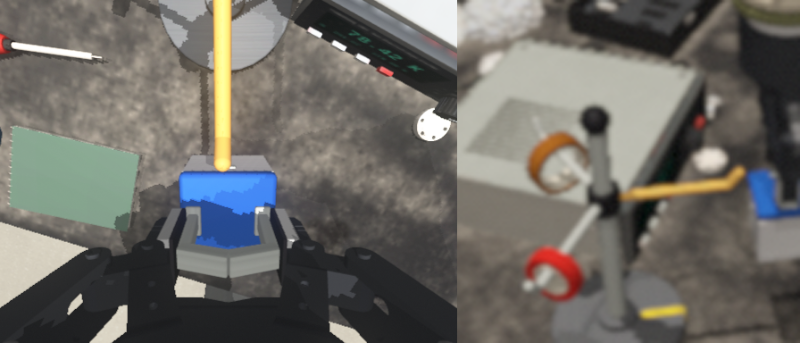

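The wrist view shows the branch tip at (222,165) in line with the loop opening, centre about (230,220). The side crop shows the branch level with the gap. I'll advance over the tip, then lower.

```bash
python3 -m pendant '[[0.15,-0.04,0,0,0,0,-1],[0.35,-0.04,0,0,0,0,-1],[0.6,-0.04,0,0,0,0,-1],[0.85,-0.04,0,0,0,0,-1],[1.1,-0.04,0,0,0,0,-1],[1.3,-0.04,0,0,0,0,-1],[1.38,-0.04,0,0,0,0,-1],[1.38,-0.04,0,0,0,0,-1],[1.38,-0.04,0,0,0,0,-1],[1.38,-0.04,0,0,0,0,-1]]';python3 -c "
from h import *
st()"
python3 -m pendant '[[0,0,0.08,0,0,0,-1],[0,0,0.16,0,0,0,-1],[0,0,0.24,0,0,0,-1],[0,0,0.3,0,0,0,-1],[0,0,0.34,0,0,0,-1],[0,0,0.38,0,0,0,-1],[0,0,0.4,0,0,0,-1],[0,0,0.4,0,0,0,-1],[0,0,0.4,0,0,0,-1],[0,0,0.4,0,0,0,-1]]';python3 -c "
from h import *
st()"
```

```text
clock: 21.45
position: [0.5353, 0.2644, 0.1724]
ee_rot: [0.985, 0.17, 0.0, 0.0]
ft_force: [0.6, 0.4, -4.5]
grip_width: 0.531
grasp_force: 62.6
t 21.45 pos [0.5353 0.2644 0.1724] yaw 19.63 z [ 0. -0. -1.] F [ 0.65  0.42 -4.47] w 0.531 g 62.6 q [-0.01  0.4  -0.65  1.6   0.25  1.23 -1.94]
clock: 22.7
position: [0.5356, 0.2645, 0.1524]
ee_rot: [0.985, 0.17, 0.0, 0.0]
ft_force: [0.2, 0.5, -4.3]
grip_width: 0.531
grasp_force: 62.6
t 22.7 pos [0.5356 0.2645 0.1524] yaw 19.63 z [ 0. -0. -1.] F [ 0.19  0.52 -4.33] w 0.531 g 62.6 q [-0.02  0.41 -0.65  1.62  0.27  1.19 -1.95]
```

```bash
python3 -m pendant '[[0,0,0.02,0,0,0,-1],[0,0,0.03,0,0,0,-1],[0,0,0.04,0,0,0,-1],[0,0,0.05,0,0,0,-1],[0,0,0.06,0,0,0,-1],[0,0,0.06,0,0,0,-1],[0,0,0.06,0,0,0,-1],[0,0,0.06,0,0,0,-1],[0,0,0.06,0,0,0,-1],[0,0,0.06,0,0,0,-1]]';python3 -c "
from h import *
st()"
```

```text
clock: 23.95
position: [0.5357, 0.2646, 0.1506]
ee_rot: [0.985, 0.17, 0.001, 0.0]
ft_force: [-6.3, -3.7, 8.9]
grip_width: 0.531
grasp_force: 64.1
t 23.95 pos [0.5357 0.2646 0.1506] yaw 19.63 z [ 0.001 -0.    -1.   ] F [-6.31 -3.68  8.89] w 0.531 g 64.1 q [-0.02  0.42 -0.65  1.63  0.27  1.19 -1.95]
```

```bash
python3 -m pendant '[[0,0,-0.02,0,0,0,-1],[0,0,-0.03,0,0,0,-1],[0,0,-0.03,0,0,0,0],[0,0,-0.03,0,0,0,0.1],[0,0,-0.03,0,0,0,0.2],[0,0,-0.03,0,0,0,0.4],[0,0,-0.03,0,0,0,0.7],[0,0,-0.03,0,0,0,1],[0,0,-0.03,0,0,0,1],[0,0,-0.03,0,0,0,1]]' 20; python3 -m pendant '[[0,0,0,0,0,0,1],[0,0,0,0,0,0,1],[0,0,0,0,0,0,1],[0,0,-0.1,0,0,0,1],[0,0,-0.3,0,0,0,1],[0,0,-0.6,0,0,0,1],[0,0,-1,0,0,0,1],[0,0,-1.6,0,0,0,1],[0,0,-2.3,0,0,0,1],[0,0,-3,0,0,0,1]]';python3 - <<'E'
from h import *
st(); im,d,c=cam('wrist'); im2,d2,c2=cam('side')
s=cv2.resize(im2[170:300,150:280,::-1],(384,384),interpolation=cv2.INTER_CUBIC)
cv2.imwrite('pics/w6.png',cv2.resize(np.hstack([im[...,::-1],s]),(800,343)))
P=cloud(d,c)
t=(d>0)&(P[...,2]>.165)&(P[...,2]<.2)&(np.hypot(P[...,0]-.536,P[...,1]-.2645)<.03); q=P[t]; print(len(q),cv2.minAreaRect(q[:,:2].astype(np.float32)),np.round(np.percentile(q[:,2],[5,50,95]),4))
E
```

```text
clock: 25.2
position: [0.5355, 0.2645, 0.1508]
ee_rot: [0.985, 0.17, 0.0, 0.0]
ft_force: [0.3, 0.3, 0.5]
grip_width: 1.0
grasp_force: 0.0
clock: 26.45
position: [0.5354, 0.2646, 0.3034]
ee_rot: [0.985, 0.171, 0.001, -0.0]
ft_force: [-0.2, -0.8, -0.7]
grip_width: 1.001
grasp_force: 0.0
t 26.45 pos [0.5354 0.2646 0.3034] yaw 19.64 z [ 0.001  0.    -1.   ] F [-0.16 -0.81 -0.65] w 1.001 g 0.0 q [-0.01  0.32 -0.67  1.42  0.2   1.47 -1.9 ]
1235 ((0.5366283655166626, 0.2633051574230194), (0.04348831996321678, 0.04967988282442093), 69.17361450195312) [0.1663 0.171  0.1769]
```

View pics/w6.png

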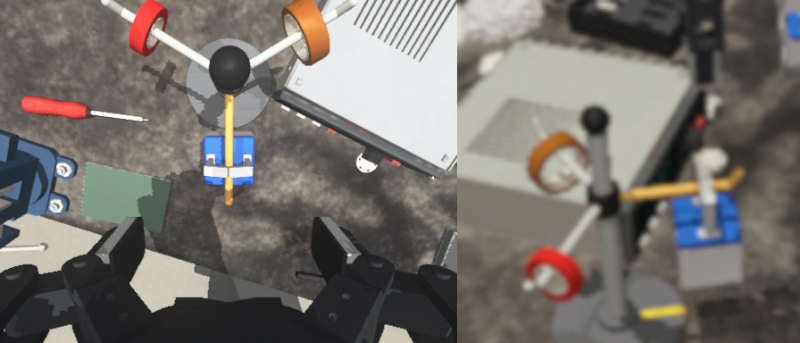

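The canister hangs level on the branch, with its loop at (229,170) in the wrist view. The branch runs parallel to the mark at (662,311), and the gripper is clear. I'm handing in.

```bash
python3 -c "
from h import *
print(manip.hand_in()); st()"
```

```text
the job is handed in; nothing more can be done
None
the job is handed in; nothing more can be done
```

I handed the job in at about 26.5 s of the 72 s; no verdict was returned. The loaded canister was the middle one (about 4.7 N on lifting), and it now hangs by its loop on the brass branch, turned to within about 1° of the yellow mark. I judged the other two empty without lifting them, and they were never gripped or moved from their pockets.

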